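# Set the angle gauge on a strapped shaft and hold it on the mark

## Task

The shaft in the V-blocks is about to be centre-punched: first fold both hinged clamp straps down flat over it. Then stand the angle gauge astride the shaft between the two V-blocks, V foot seated, and rock it round the shaft until its swinging pointer settles on the red mark. Finish while holding the gauge still there, pressed on the shaft, so that I can punch; do not let go of it, do not turn the shaft, and leave the hammer, micrometer and ball pen where they lie.

Things in the scene. Friction and masses are not known exactly. Their poses are not given: they have to be found in the camera images.
- fixture: Fixed marking-off fixture: aluminium base plate 200 x 94 x 12 mm with two dark steel V-blocks (each 28 mm along the shaft, 68 across, 66 high) centred at x = -56 and +56 mm, 84 mm clear between them. Origin: centre of the underside, on the bench. x along the shaft, away from the robot; y to the left, where the straps are hinged (hinge lugs to 80 mm high); z up.
- fixture_axis (a point): Middle of the clear length on the shaft's axis, 52 mm above the bench; axes as the fixture's.
- strap_near (a joint): Hinge of the strap on the near V-block, rad: 0 = flat across the shaft, 1.4 to 1.75 at the start (upright). Hinge axis parallel to the shaft at fixture x = -56, y = +37 mm, 72 mm above the bench. Strap 80 mm long from the hinge, 24 wide, 8 thick, top 75 mm above the bench when closed. Stiff (0.1 N m), stays where put; push it over from the left (+y), then down.
- strap_far (a joint): Hinge of the equal strap on the V-block farther from the robot, at fixture x = +56 mm; else as strap_near.
- strap_near_tip (a point): Point on the upper face (outer, left face while it stands up) of the near strap, 76 mm from its hinge, 4 mm from its free end. x along the hinge, y along the strap toward the hinge.
- strap_far_tip (a point): The same point on the far strap.
- shaft: Loose turned steel shaft, 30 mm diameter over 180 mm, with 22 mm diameter journals at the ends, 1 kg, lying in the V-blocks. Origin at its middle on its axis, x along it, z up through the keyway, which is uppermost at the start in the near journal.
- gauge: Pendulum angle gauge, 0.36 kg, upright on the bench: dark V foot 66 mm wide (y), 34 deep (x); grey dial case 78 mm diameter, 20 thick, centre 71 mm up, white face to its own -x (roughly to the robot); black stem 18 x 18 mm, 110 to 158 mm up, to grip it by. z up the stem. Origin: centre of the underside. Foot: inverted 90 degree V along x, 42 mm wide at the toes, 21 deep, fits the shaft.
- gauge_vee (a point): Centre of the V foot, at the gauge's origin between the toes; it lies on the shaft's axis when the foot is fully seated, at any lean.
- gauge_grip (a point): Middle of the stem's gripping length, 140 mm above the underside, on its centre line.
- pointer (a joint): Black pointer with a brass weight below, swinging freely in front of the dial, rad, about the gauge's +x through the dial centre: 0 = straight up along the stem, positive = clockwise as seen on the dial. Gravity keeps it vertical: leaning the gauge anticlockwise (to the left as seen on the dial) makes it read plus that angle. It settles within a second.
- mark (a joint): Red setting mark, 4.5 mm wide, on the rim of the dial, rad, same axis, zero and direction as the pointer; about 0.26 to 0.60, set beforehand and fixed by friction. The pointer is on the mark when both read the same.
- pointer_tip (a point): Tip of the pointer, 29 mm from the dial centre; its z axis points along the pointer.
- mark_tip (a point): Inner end of the red mark, 29.5 mm from the dial centre; its z axis points from the dial centre to the mark.
- brass_hammer: Brass hammer with a wooden handle, 232 mm long, lying on the bench; leave it alone.
- micrometer: Micrometer with a grey frame, 140 mm long, lying on the bench; leave it alone.
- ball_pen: Blue ball pen, 138 mm long, lying on the bench; leave it alone.
There are look-alikes about, which are no part of the job. What is meant by the fixture is not green, and is the larger of those in its own colour.

How it is judged:
By the outcome, as a careful person would: the job done as asked, in the order asked, and still so for the second after the job is handed in, while the arm keeps its last pose, push and grip.
It also fails if it takes over 64 s, if anything falls off the work surface, if the arm or the gripper's body presses on something with over 40 N, if the wrist force passes 120 N, or if a joint passes its speed limit or range.

## Robot

A 6-joint arm with a two-finger parallel gripper is mounted at the origin on a cart in front of the work surface, level with it; the furniture and walls round the work are solid. World frame = base frame: x ahead of the robot, y to its left, z up, the work surface at z = 0. Lengths are in mm, angles in rad, forces in N, time in s.
With the tool pointing down it reaches from about 350 to 775 mm from the base axis. Payload 7.3 kg.
Tool frame: the origin (TCP) lies midway between the tips of the shut fingers; the grasp point (between the pads) lies 19 mm behind it; z points along the fingers, x is the direction in which the jaws open and shut, and the axes are right-handed (so a half turn about z gives the same grasp; the last joint's range is limited). The gripper opens to 92 mm and grips with 3 to 60 N. Pads are 19 mm wide; open, the fingers measure 130 mm over their backs; the gripper's body (75 mm by 190 mm) begins 47 mm behind the grasp point.
Start: joints at [1.083, 0.342, 1.524, -0, 1.275, -0.146], TCP at [175.958, 494.655, 226.741] pointing down, gripper open.
Joint ranges: [-2.53, 2.53], [-0.77, 2.02], [0.04, 2.7], [-1, 4.14], [0.28, 2.66], [-3.11, 3.11]. Speed limits (rad/s): [2.57, 2.57, 3.14, 3.14, 3.14, 3.14].

## Interface

Orientations are given as [roll, pitch, yaw] about the fixed x, y, z axes, in that order (R = Rz(yaw) Ry(pitch) Rx(roll)).
In Python, from plant import bot gives the robot as it stands.
- The arm moves only by the shell command python3 -m pendant 'ROWS' [OPENING]. ROWS is JSON, a list of rows, each an object with "linear": the shift along the world's x, y, z in mm, a list of three; "twist": the turn about the world's z in degrees. In form: [{"linear": [x, y, z], "twist": twist}, ...]. A call has 1 to 20 rows; each row is the pose to reach, as a shift and turn from the pose commanded when the call began; what a row does not reach only later rows make up. A row lasts 1/8 s, in which the tool goes at most 62.5 mm and 10.7 degrees, less where a joint would pass 70% of its speed; a pose out of reach is approached as far as the arm can. A call with a gripper value outside its range is refused whole. OPENING is the closure in counts, from 0 (fully open) to 255 (shut), set as the call begins (- or left out, the last holds). The fingers move at their own pace and stop on an object; the grip force is fixed at half the most. Time passes only in rows, so rows that repeat a pose let the fingers close. It gives the time, the measured TCP pose, the force and the opening at its end, in the units of the state.
- bot.get_obs(): the state, without advancing time (a new reading comes with each control period).
- bot.capture(name): name is "scene" or "top"; returns a dict with "frame" (400x640x3 uint8, blue, green, red), "z_map" (400x640 float32, mm along the optical axis (not along the pixel's ray), 0 where there is no reading), "fx", "fy", "cx", "cy" (pixels), "k1" (the pictures are not rectified: a ray, as slopes to the right and down, at radius r is drawn at 1 + k1 r^2 times it, then the intrinsics apply), "rvec" (rotation vector, rad) and "tvec" (3), from world to camera coordinates, as OpenCV has them. Camera axes: x right, y down, z forward; pixel columns grow to the right and rows downward; lengths in mm; the calibration is good to about 2 mm. A picture is of the moment at which its call begins.
- bot.close_job(): hands the job in, once; it reports no verdict.
The state is a dict: "time": time; "joint_positions": joint angles; "dq": joint speeds; "tau": joint torques, N m; "tool_pos": TCP position; "tcp_rot": TCP orientation; "contact_force": force on the tool from outside, world axes, zero at the start; "moment": the same for the moment, N m; "grip_width": finger opening in mm.
Only numpy, scipy, OpenCV 4.12 (cv2) and the standard library are available. Lean on these libraries where they do the work, as an engineer would, in place of code of your own. Each camera call takes 0.05 s, during which the arm holds its last target. There are 200 camera calls.

## Working session

There is one attempt and no reset: what is moved stays moved. The work goes in short steps, Python scripts to look and compute and a shell command to move; the robot and the scene stay as the last step left them, time stands still between calls to the robot, and variables do not carry over. Pictures are saved under pics/ and viewed, about 8 in all and at most 12, crops included, and the job is handed in when it is done.

```bash
mkdir -p pics; ls; cat > h.py <<'E'
import numpy as np,cv2
from plant import bot
def cam(n,save=None):
    c=bot.capture(n); c['R']=cv2.Rodrigues(np.array(c['rvec'],float))[0]; c['t']=np.array(c['tvec'],float).ravel()
    if save: cv2.imwrite('pics/'+save,c['frame'])
    return c
def ray(c,u,v):
    x,y=(u-c['cx'])/c['fx'],(v-c['cy'])/c['fy']
    a,b=x,y
    for _ in range(20):
        s=1+c['k1']*(a*a+b*b); a,b=x/s,y/s
    d=c['R'].T@np.array([a,b,1.]); o=-c['R'].T@c['t']; return o,d
def onz(c,u,v,z):
    o,d=ray(c,u,v); return o+d*(z-o[2])/d[2]
def dep(c,u,v):
    o,d=ray(c,u,v); return o+d*float(c['z_map'][int(v),int(u)])
def proj(c,P):
    p=c['R']@np.asarray(P,float)+c['t']; a=p[:2]/p[2]; s=1+c['k1']*(a@a)
    return np.array([c['fx']*a[0]*s+c['cx'],c['fy']*a[1]*s+c['cy']])
E
python3 - <<'E'
from h import *
for n in('scene','top'):
    c=cam(n,n+'0.png'); print(n,c['fx'],c['k1'],-c['R'].T@c['t'],c['R'][2])
print(bot.get_obs())
E
```

```text
pics
scene 382.779517293931 0.008206279772286672 [ -53.40908424 -919.63517369  621.25821931] [ 0.44893759  0.79107131 -0.41552524]
top 461.68974417693266 -0.0017974312975198405 [ 197.65541807  100.76376433 1657.32232248] [ 0.19783202 -0.00474434 -0.98022446]
{'time': 0.1, 'joint_positions': array([ 1.08298397e+00,  3.42636338e-01,  1.52487939e+00, -5.06085897e-06,
        1.27540388e+00, -1.45978415e-01]), 'dq': array([-0.00026636, -0.0018949 , -0.00260282,  0.00113523,  0.00056333,
       -0.00098576]), 'tau': array([ 1.62165838e-03, -4.32005560e+01, -2.44694889e+01,  7.18976394e-02,
        5.26183995e-02, -5.27285795e-05]), 'tool_pos': array([175.79440386, 494.32678016, 226.13782889]), 'tcp_rot': array([-3.14140442e+00,  1.31354233e-03,  1.22896399e+00]), 'contact_force': array([-0.98168688, -0.22410386, -0.08603674]), 'moment': array([-0.00793914,  0.0045429 ,  0.0267963 ]), 'grip_width': 91.80694836840347}
```

View pics/scene0.png

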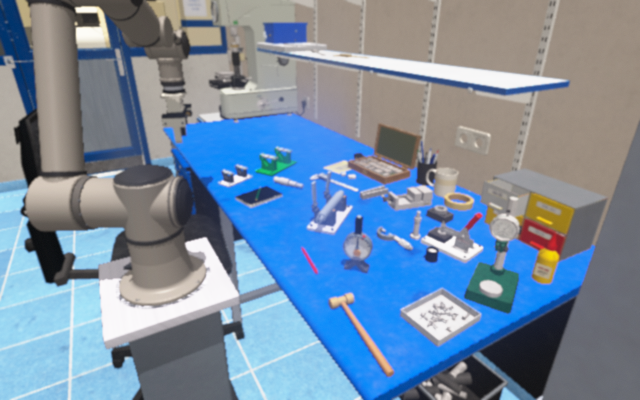

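View pics/top0.png

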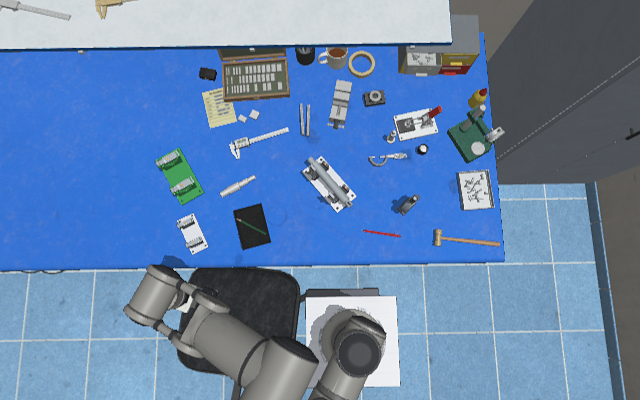

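The fixture is the larger aluminium one: top (328,184), scene (330,205). The gauge is at top (406,205), scene (358,245). Both views also show smaller and green look-alikes. Next I'll zoom in and measure.

```bash
python3 - <<'E'
from h import *
a=cv2.imread('pics/top0.png')[140:225,285:435]; b=cv2.imread('pics/scene0.png')[165:280,295:420]
A=cv2.resize(a,None,fx=5,fy=5,interpolation=cv2.INTER_CUBIC); cv2.imwrite('pics/topz.png',A)
B=cv2.resize(b,None,fx=5,fy=5,interpolation=cv2.INTER_CUBIC); cv2.imwrite('pics/scz.png',B)
c=cam('top')
for p in [(301,174),(317,157),(355,193),(338,212),(328,184)]: print('plate',p,onz(c,*p,12)[:2],dep(c,*p))
for p in [(403,210),(412,200),(406,205)]: print('g',p,dep(c,*p))
# objects with height near fixture/gauge from depth
v,u=np.mgrid[140:225,285:435]
P=np.array([dep(c,x,y) for x,y in zip(u.ravel(),v.ravel())])
np.save('P.npy',P)
for lo,hi in [(8,16),(58,70),(70,160)]:
    m=(P[:,2]>lo)&(P[:,2]<hi)&(u.ravel()<370); q=P[m]; print(lo,m.sum(),q.mean(0),cv2.minAreaRect(q[:,:2].astype(np.float32)))
m=(P[:,2]>100)&(u.ravel()>385); print(m.sum(),P[m].mean(0),P[m].max(0),P[m].min(0))
E
```

```text
plate (301, 174) [587.19216155 170.75353116] [591.32417172 171.49594746  -5.45275299]
plate (317, 157) [650.59749279 111.28782965] [6.53895431e+02 1.11364457e+02 2.01657305e-02]
plate (355, 193) [513.15771107 -24.68155793] [516.50974714 -26.01434458  -5.4806329 ]
plate (338, 212) [444.53694021  38.64512784] [445.57336713  38.3843492    5.09281496]
plate (328, 184) [548.1611541   72.67343742] [537.8637883   73.49869174  60.3372569 ]
g (403, 210) [ 438.5774437  -184.65469124   73.56538944]
g (412, 200) [ 460.03385602 -202.53852712  149.54388029]
g (406, 205) [ 452.86246367 -192.42223489   92.58516384]
8 426 [539.45651464  67.22946197  11.22912286] ((557.8571166992188, 73.06983947753906), (306.24749755859375, 314.12347412109375), 89.61457824707031)
58 401 [545.87809526  65.32623893  63.23479103] ((543.64453125, 71.72112274169922), (225.67263793945312, 77.87625885009766), 39.385250091552734)
70 129 [535.21105913 101.8178457  111.54422025] ((527.8703002929688, 81.13856506347656), (166.21766662597656, 43.98057556152344), 39.29492950439453)
107 [ 414.89680459 -153.08534127  384.60671987] [ 485.87051517  100.76376433 1657.32232248] [ 197.65541807 -232.92651022  100.08066094]
```

View pics/topz.png

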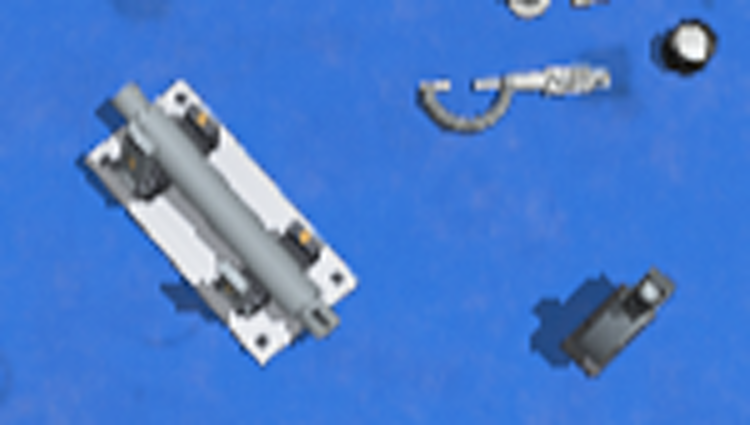

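View pics/scz.png

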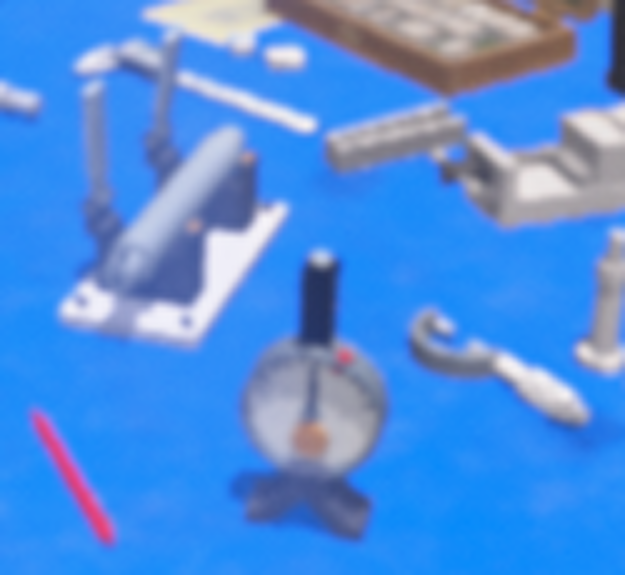

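The near end of the fixture, with the keyway, is at topz (320,320), and both straps stand up on the +y side. The gauge dial faces the scene camera. Its red mark is at scz (345,355), up and right of the dial centre at (315,403). The open fingers are about 111 mm apart and the straps 112 mm, so one push can fold both. Next I'll refine the poses.

```bash
python3 - <<'E'
from h import *
c=cam('top'); hsv=cv2.cvtColor(c['frame'],cv2.COLOR_BGR2HSV)
m=((hsv[...,1]<110)).astype(np.uint8); m[:,:295]=0;m[:,362:]=0;m[:150]=0;m[218:]=0
# plate corners (from zoomed picture)
C=[onz(c,285+x/5-.4,140+y/5-.4,12)[:2] for x,y in [(180,80),(357,280),(265,364),(86,160)]]  # far-right, near-right, near-left, far-left
C=np.array(C); print('sides',[np.linalg.norm(C[i]-C[(i+1)%4]) for i in range(4)],'ctr',C.mean(0))
d=(C[0]+C[3]-C[1]-C[2]); print('yaw',np.arctan2(d[1],d[0]))
# shaft ends: depth ridge 62..70
v,u=np.mgrid[155:212,300:360]; P=np.array([dep(c,a,b) for a,b in zip(u.ravel(),v.ravel())])
q=P[(P[:,2]>58)&(P[:,2]<71)]; mu=q[:,:2].mean(0); w,V=np.linalg.eigh(np.cov(q[:,:2].T)); print('ridge',mu,np.arctan(V[1,1]/V[0,1]),len(q))
s=cam('scene')
v,u=np.mgrid[230:272,340:376]; P=np.array([dep(s,a,b) for a,b in zip(u.ravel(),v.ravel())])
hs=cv2.cvtColor(s['frame'],cv2.COLOR_BGR2HSV)[230:272,340:376].reshape(-1,3).astype(int)
ok=(P[:,2]>45)&(P[:,2]<100)&(hs[:,1]<110)&(np.linalg.norm(P[:,:2]-[455,-195],axis=1)<60); q=P[ok]
mu=q.mean(0); w,V=np.linalg.eigh(np.cov(q.T)); print('dial',len(q),mu,np.sqrt(w),V[:,0])
red=((hs[:,0]<8)|(hs[:,0]>172))&(hs[:,1]>110)
print('red',red.sum(),[(a,b,*hh) for a,b,hh in zip(u.ravel()[red],v.ravel()[red],hs[red])])
st=(P[:,2]>115)&(P[:,2]<165)
v,u=np.mgrid[205:236,350:370]; Q=np.array([dep(s,a,b) for a,b in zip(u.ravel(),v.ravel())])
k=(Q[:,2]>112)&(Q[:,2]<156)&(np.linalg.norm(Q[:,:2]-[455,-195],axis=1)<50); print('stem',k.sum(),Q[k].mean(0),np.median(Q[k],0))
for p in [(415,198)]: print('stemtop via top',onz(c,*p,158))
print('stemtop via scene',onz(s,295+320/5,165+258/5,158))
E
```

```text
sides [np.float64(197.56964590109504), np.float64(91.04614286645945), np.float64(199.29998200014512), np.float64(91.77116389227899)] ctr [549.62650103  69.44801487]
yaw 0.6931381215270065
ridge [543.51378794  63.65033986] 0.678650468305618 397
dial 451 [ 463.12416315 -215.32855296   72.5970895 ] [ 2.71036127 15.09388887 20.28567069] [ 0.73673707  0.67610412 -0.01008538]
red 0 []
stem 122 [ 461.50251973 -217.65812855  133.49456531] [ 460.77972645 -218.07536812  133.38100893]
stemtop via top [ 465.09749343 -211.11334045  158.        ]
stemtop via scene [ 468.20931321 -208.83274959  158.        ]
```

```bash
python3 -m pendant '[{"linear":[60,-70,0],"twist":-10},{"linear":[110,-125,0],"twist":-20},{"linear":[150,-170,0],"twist":-30.9},{"linear":[190,-214,0],"twist":-30.9},{"linear":[230,-259,0],"twist":-30.9},{"linear":[270,-304,0],"twist":-30.9},{"linear":[300,-338,0],"twist":-30.9},{"linear":[323,-363,0],"twist":-30.9},{"linear":[323,-363,0],"twist":-30.9},{"linear":[323,-363,-40],"twist":-30.9},{"linear":[323,-363,-75],"twist":-30.9},{"linear":[323,-363,-99],"twist":-30.9},{"linear":[323,-363,-99],"twist":-30.9},{"linear":[323,-363,-99],"twist":-30.9}]' 0
python3 - <<'E'
from h import *
c=cam('top'); s=cam('scene'); o=bot.get_obs(); print(o['tool_pos'],o['tcp_rot'],o['contact_force'])
A=cv2.resize(c['frame'][140:225,270:390],None,fx=4.5,fy=4.5,interpolation=cv2.INTER_CUBIC)
B=cv2.resize(s['frame'][140:250,270:390],None,fx=4.5,fy=4.5,interpolation=cv2.INTER_CUBIC)
A=cv2.resize(A,(380,int(A.shape[0]*380/A.shape[1])));B=cv2.resize(B,(400,int(B.shape[0]*400/B.shape[1])))
I=np.zeros((400,790,3),np.uint8); I[:A.shape[0],:380]=A; I[:B.shape[0],390:]=B; cv2.imwrite('pics/a1.png',I)
E
```

```text
time: 2.0
tool_pos: [499.2, 132.3, 128.8]
tcp_rot: [3.141, -0.001, 0.69]
contact_force: [0.9, 0.5, -0.2]
grip_width: 91.7
[499.56283619 132.076133   129.07837905] [ 3.14031188e+00 -2.14692789e-03  6.90105249e-01] [-0.24094778  0.06074946  0.68937904]
```

View pics/a1.png

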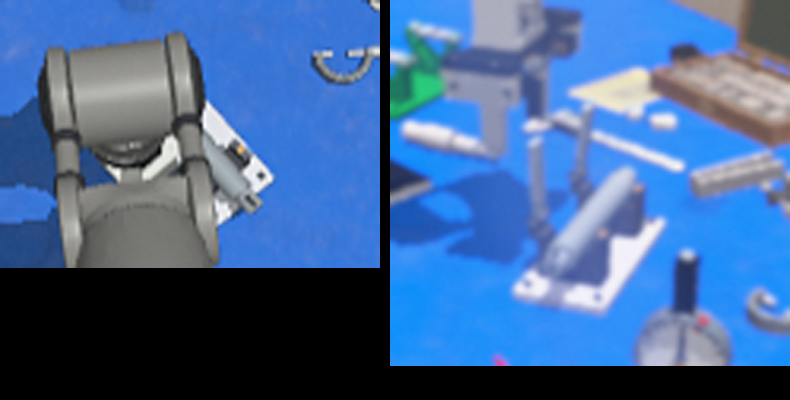

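The fingers are behind both straps. Now I'll fold the straps along an arc.

```bash
python3 -m pendant '[{"linear":[12.7,-15.4,-1],"twist":0},{"linear":[19.1,-23.1,-1],"twist":0},{"linear":[28,-33.9,-3],"twist":0},{"linear":[36.9,-44.7,-7],"twist":0},{"linear":[44.6,-54,-15],"twist":0},{"linear":[51,-61.7,-26],"twist":0},{"linear":[54.8,-66.3,-38],"twist":0},{"linear":[56.7,-68.6,-48],"twist":0},{"linear":[56.7,-68.6,-53],"twist":0},{"linear":[56.7,-68.6,-57],"twist":0},{"linear":[56.7,-68.6,-57],"twist":0}]' 0
```

```text
time: 3.48
tool_pos: [556.0, 62.5, 74.8]
tcp_rot: [3.139, -0.001, 0.69]
contact_force: [-11.7, -3.3, 34.5]
grip_width: 91.6
```

Contact came at z 74.8 with 34 N, so both straps are flat (the closed top is 75). Next I'll lift and go above the gauge.

```bash
python3 -m pendant '[{"linear":[0,0,40],"twist":0},{"linear":[0,0,90],"twist":0},{"linear":[0,0,140],"twist":0},{"linear":[-20,-60,140],"twist":3},{"linear":[-39,-120,140],"twist":3},{"linear":[-58,-180,140],"twist":3},{"linear":[-77,-240,140],"twist":3},{"linear":[-87.5,-273,140],"twist":3},{"linear":[-87.5,-273,140],"twist":3},{"linear":[-87.5,-273,140],"twist":3}]' 0
python3 - <<'E'
from h import *
c=cam('top'); s=cam('scene'); o=bot.get_obs(); print(o['tool_pos'],o['tcp_rot'],o['contact_force'])
A=cv2.resize(c['frame'][150:220,285:375],(390,303),interpolation=cv2.INTER_CUBIC)
B=cv2.resize(s['frame'][160:280,290:420],(400,369),interpolation=cv2.INTER_CUBIC)
I=np.zeros((400,800,3),np.uint8); I[:303,:390]=A; I[:369,400:]=B; cv2.imwrite('pics/a2.png',I)
# strap top heights
x0=np.array([549.6,69.4]);ex=np.array([.771,.637]);ey=np.array([-.637,.771])
for sx in(-56,56):
  for y in(20,0,-20,-39):
    p=x0+sx*ex+y*ey; u=proj(c,[*p,75]); print(sx,y,dep(c,*u.round())[2].round(1),end='; ')
E
```

```text
time: 4.72
tool_pos: [468.2, -209.3, 210.4]
tcp_rot: [-3.141, -0.0, 0.742]
contact_force: [0.4, 1.4, -0.1]
grip_width: 91.9
[ 468.47761512 -208.74387793  210.59703604] [-3.14124342e+00 -2.10048396e-04  7.43650206e-01] [-0.87814388  0.45939185  1.15828537]
-56 20 70.0; -56 0 72.0; -56 -20 72.1; -56 -39 75.2; 56 20 73.1; 56 0 79.3; 56 -20 72.0; 56 -39 76.3;
```

View pics/a2.png

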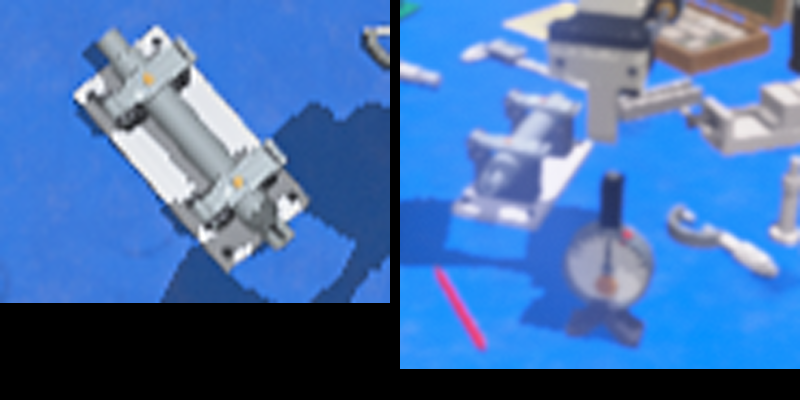

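Both straps lie flat across the shaft: topz (150,78) and (238,182), tops about 72–76 mm. The gauge is undisturbed and the pointer hangs vertical. Now I'll descend and grip.

```bash
python3 -m pendant '[{"linear":[0,0,-30],"twist":0},{"linear":[0,0,-60],"twist":0},{"linear":[0,0,-80],"twist":0},{"linear":[0,0,-90],"twist":0},{"linear":[0,0,-90],"twist":0}]' 0 && python3 -m pendant '[{"linear":[0,0,0],"twist":0},{"linear":[0,0,0],"twist":0},{"linear":[0,0,0],"twist":0},{"linear":[0,0,0],"twist":0},{"linear":[0,0,0],"twist":0},{"linear":[0,0,0],"twist":0},{"linear":[0,0,0],"twist":0},{"linear":[0,0,0],"twist":0}]' 255
python3 - <<'E'
from h import *
F=[];
for _ in range(6): s=cam('scene'); F.append(s['frame'].astype(float))
f=np.mean(F,0); np.save('f0.npy',f); o=bot.get_obs(); print(o['tool_pos'],o['contact_force'],o['grip_width'])
t=o['tool_pos']; yaw=.742; ex=np.array([np.cos(yaw),np.sin(yaw),0]); ey=np.array([-ex[1],ex[0],0]); ez=np.array([0,0,1.])
ctr=np.array([t[0],t[1],71])-11*ex; print('dial ctr px',proj(s,ctr),'stem top px',proj(s,[t[0],t[1],158]))
b,g,r=f[...,0],f[...,1],f[...,2]
def cen(w,box):
    x0,x1,y0,y1=box; v,u=np.mgrid[y0:y1,x0:x1]; W=np.clip(w[y0:y1,x0:x1],0,None); return (u*W).sum()/W.sum(),(v*W).sum()/W.sum(),W.sum()
w=np.clip(r-np.maximum(g,b)-25,0,None)
def onp(u,v):
    o_,d=ray(s,u,v); p=o_+d*(((ctr-o_)@ex)/(d@ex)); q=p-ctr; return q@ey,q@ez
for box in [(358,372,228,244),(350,364,244,262)]:
    a=cen(w,box); y,z=onp(*a[:2]); print(a,y,z,'angle',np.arctan2(-y,z),np.hypot(y,z))
# case outline: grey top-left/right
cv2.imwrite('pics/g0.png',cv2.resize(f[205:275,325:395].astype(np.uint8),(560,560),interpolation=cv2.INTER_CUBIC))
E
```

```text
time: 5.45
tool_pos: [468.3, -209.2, 120.5]
tcp_rot: [-3.141, 0.0, 0.743]
contact_force: [-0.3, 0.7, 0.2]
grip_width: 92.1
time: 6.45
tool_pos: [468.1, -210.0, 120.7]
tcp_rot: [-3.142, 0.0, 0.742]
contact_force: [3.1, 2.0, -2.1]
grip_width: 17.7
[ 468.10663048 -209.99458389  120.68707868] [-1.45782029 -0.08010873 -0.42428077] 17.765803792599996
dial ctr px [356.89092506 247.70724461] stem top px [359.22645484 216.79272899]
(np.float64(nan), np.float64(nan), np.float64(0.0)) nan nan angle nan nan
(np.float64(358.00000000000006), np.float64(251.00000000000003), np.float64(1.6666666666666572)) -3.4133634653532456 -9.602198584617781 angle 2.800046652415628 10.190842350122194<stdin>:9: RuntimeWarning: invalid value encountered in scalar divide
```

View pics/g0.png

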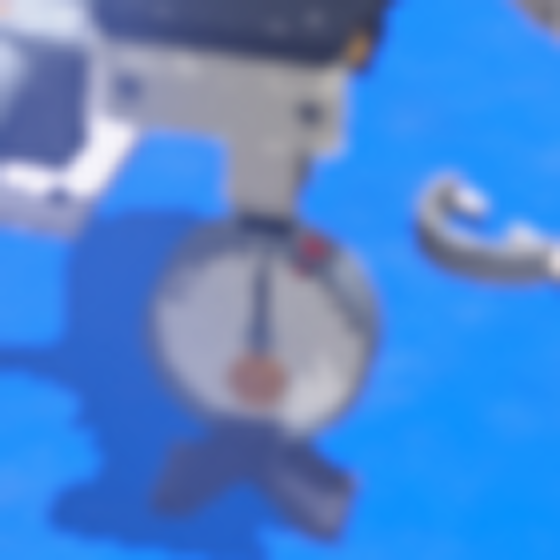

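The stem is gripped at 17.7 mm. The mark in g0 is at (312,250), and the pointer line runs from (262,250) to the weight at (258,380), so the mark is roughly 0.57. Next I'll lift, and while the fixture is clear of the arm, measure its axis again using the strap studs and the shaft.

```bash
python3 -m pendant '[{"linear":[0,0,20],"twist":0},{"linear":[0,0,60],"twist":-3},{"linear":[0,0,100],"twist":-3},{"linear":[0,0,100],"twist":-3}]' 255
python3 - <<'E'
from h import *
c=cam('top'); f=c['frame'].astype(float); b,g,r=cv2.split(f)
w=np.clip(r-b-25,0,None); out=[]
for (x0,y0) in [(319,168),(340,192)]:
    v,u=np.mgrid[y0-5:y0+6,x0-5:x0+6]; W=w[y0-5:y0+6,x0-5:x0+6]; a=((u*W).sum()/W.sum(),(v*W).sum()/W.sum()); p=onz(c,*a,76); out.append(p); print('stud',a,W.sum(),p)
d=out[0]-out[1]; print('sep',np.linalg.norm(d),'yaw',np.arctan2(d[1],d[0]),'mid',(out[0]+out[1])/2)
# shaft ridge between straps from depth
x0=np.array([549.6,69.4]);ex=np.array([np.cos(.69),np.sin(.69)]);ey=np.array([-ex[1],ex[0]])
v,u=np.mgrid[150:215,295:365]; P=np.array([dep(c,a,bb) for a,bb in zip(u.ravel(),v.ravel())])
q=P[:,:2]-x0; X,Y=q@ex,q@ey; k=(P[:,2]>45)&(P[:,2]<80)&(abs(X)<38)&(abs(Y)<25)
print('ridge',k.sum(),Y[k].mean(),Y[k].min(),Y[k].max(),np.median(P[k,2]),'slope',np.polyfit(X[k],Y[k],1))
# colour edges: shaft between white plate strips, across profile at X=-25,0,25 at z=52
gray=cv2.cvtColor(c['frame'],cv2.COLOR_BGR2GRAY)
for xx in(-20,0,20):
    print(xx,[int(cv2.getRectSubPix(gray,(1,1),tuple(map(float,proj(c,[*(x0+xx*ex+yy*ey),52]))))[0,0]) for yy in range(-36,37,3)])
print(bot.get_obs()['contact_force'],bot.get_obs()['tool_pos'])
E
```

```text
time: 7.25
tool_pos: [469.4, -210.6, 223.0]
tcp_rot: [3.136, -0.002, 0.69]
contact_force: [0.9, 0.2, -5.4]
grip_width: 17.7
stud (np.float64(318.6616766467066), np.float64(167.7694610778443)) 334.0 [593.5860866 105.5824584  76.       ]
stud (np.float64(339.4966216216216), np.float64(191.55067567567568)) 296.0 [506.92580211  34.15476855  76.        ]
sep 112.30280399098042 yaw 0.6893395343681202 mid [550.25594435  69.86861347  76.        ]
ridge 177 2.3164236840938206 -13.281234086563687 16.44458441248872 61.64616992375409 slope [-0.01551601  2.31206124]
-20 [228, 234, 233, 232, 232, 234, 220, 165, 149, 163, 174, 181, 181, 174, 159, 141, 119, 124, 148, 154, 171, 219, 235, 234, 232]
0 [232, 232, 231, 231, 231, 233, 231, 187, 152, 165, 176, 182, 182, 173, 158, 138, 116, 116, 147, 154, 160, 215, 235, 232, 231]
20 [230, 231, 229, 229, 229, 231, 220, 174, 150, 165, 177, 185, 182, 172, 158, 136, 115, 122, 144, 152, 165, 211, 234, 230, 230]
[-0.15056868  0.12714289 -3.83058151] [ 468.26750639 -209.92611418  220.73705375]
```

The studs are 112.3 mm apart at yaw 0.689, with the axis at (550,69.8). That agrees with the plate corners. Next I'll carry the gauge over and lower it.

```bash
python3 -m pendant '[{"linear":[5,15,10],"twist":0},{"linear":[14,48,10],"twist":0},{"linear":[24,83,10],"twist":0},{"linear":[35,120,10],"twist":0},{"linear":[46,157,10],"twist":0},{"linear":[57,194,10],"twist":0},{"linear":[67,230,10],"twist":0},{"linear":[76,259,10],"twist":0},{"linear":[81,276,10],"twist":0},{"linear":[82,280,10],"twist":0},{"linear":[82,280,10],"twist":0},{"linear":[82,280,-10],"twist":0},{"linear":[82,280,-25],"twist":0},{"linear":[82,280,-37],"twist":0},{"linear":[82,280,-43],"twist":0},{"linear":[82,280,-43],"twist":0},{"linear":[82,280,-43],"twist":0}]' 255
python3 - <<'E'
from h import *
F=[]
for _ in range(3): s=cam('scene'); F.append(s['frame'].astype(float))
c=cam('top'); f=np.mean(F,0)
cv2.imwrite('pics/g1.png',cv2.resize(f[140:230,290:380].astype(np.uint8),(560,560),interpolation=cv2.INTER_CUBIC))
o=bot.get_obs();print(o['tool_pos'],o['contact_force'],o['moment'])
E
```

```text
time: 9.43
tool_pos: [550.5, 70.1, 178.3]
tcp_rot: [3.141, -0.001, 0.69]
contact_force: [0.3, -0.3, -4.8]
grip_width: 17.8
[550.34279339  70.11927259 178.13690007] [ 0.11212649 -0.22035828 -3.56669881] [-0.04562721  0.04449662 -0.05221946]
```

View pics/g1.png

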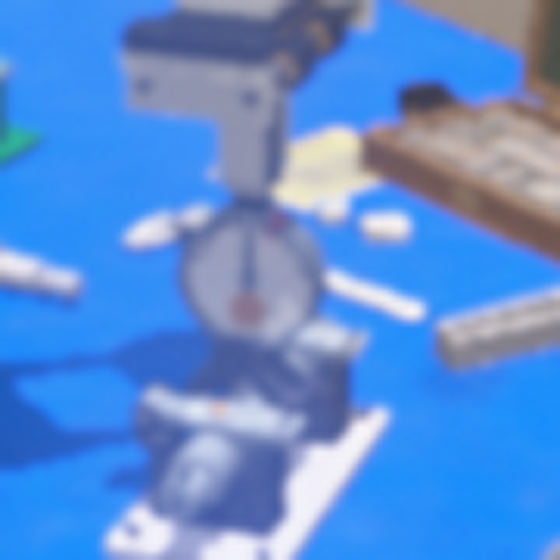

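The gauge is upright, astride the shaft between the blocks, with the dial at (250,268). I'll lower it gently to contact.

```bash
python3 -m pendant '[{"linear":[0,0,-2],"twist":0},{"linear":[0,0,-4],"twist":0},{"linear":[0,0,-4],"twist":0},{"linear":[0,0,-4],"twist":0}]' 255; python3 -m pendant '[{"linear":[0,0,-1],"twist":0},{"linear":[0,0,-2],"twist":0},{"linear":[0,0,-2],"twist":0},{"linear":[0,0,-2],"twist":0}]' 255
```

```text
time: 10.12
tool_pos: [550.8, 69.7, 174.1]
tcp_rot: [3.14, -0.001, 0.69]
contact_force: [3.0, -1.7, -1.8]
grip_width: 17.8
time: 10.62
tool_pos: [550.8, 70.0, 172.4]
tcp_rot: [3.14, -0.001, 0.69]
contact_force: [2.3, -2.5, 5.2]
grip_width: 17.8
```

It is seated at z 172.4 with about 9 N of contact. I'll rock along an arc of R 139.7 toward +y, lightly unloaded, to 0.25 first.

```bash
python3 -m pendant '[{"linear":[0.2,-0.3,0.6],"twist":0},{"linear":[-4.3,5.1,0.4],"twist":0},{"linear":[-8.6,10.4,-0.1],"twist":0},{"linear":[-13.1,15.8,-1.0],"twist":0},{"linear":[-17.5,21.1,-2.2],"twist":0},{"linear":[-21.8,26.4,-3.7],"twist":0},{"linear":[-21.8,26.4,-3.7],"twist":0},{"linear":[-21.8,26.4,-3.7],"twist":0}]' 255
```

```text
time: 11.62
tool_pos: [527.5, 97.0, 167.7]
tcp_rot: [-3.139, 0.001, 0.69]
contact_force: [-0.3, 1.6, 0.3]
grip_width: 17.9
```

```bash
python3 -m pendant '[{"linear":[-4.3,5.2,-1.9],"twist":0},{"linear":[-8.5,10.2,-4.2],"twist":0},{"linear":[-12.6,15.3,-6.7],"twist":0},{"linear":[-16.7,20.2,-9.6],"twist":0},{"linear":[-20.6,25,-12.8],"twist":0},{"linear":[-24.5,29.6,-16.3],"twist":0},{"linear":[-24.5,29.6,-16.3],"twist":0},{"linear":[-24.5,29.6,-16.3],"twist":0},{"linear":[-24.5,29.6,-16.3],"twist":0},{"linear":[-24.5,29.6,-16.3],"twist":0},{"linear":[-24.5,29.6,-16.3],"twist":0}]' 255
python3 - <<'E'
from h import *
F=[]
for _ in range(8): s=cam('scene'); F.append(s['frame'].astype(float))
f=np.mean(F,0); np.save('f2.npy',f)
cv2.imwrite('pics/g2.png',cv2.resize(f[155:225,285:355].astype(np.uint8),(560,560),interpolation=cv2.INTER_CUBIC))
o=bot.get_obs();print(o['tool_pos'],o['contact_force'],o['moment'])
E
```

```text
time: 13.0
tool_pos: [503.5, 126.5, 151.7]
tcp_rot: [-3.14, 0.0, 0.689]
contact_force: [-3.1, 5.3, 4.6]
grip_width: 17.9
[503.48683283 126.49636493 151.72188077] [-2.40760514  5.10742107  3.82469643] [0.9093293  0.42811593 0.06417538]
```

View pics/g2.png

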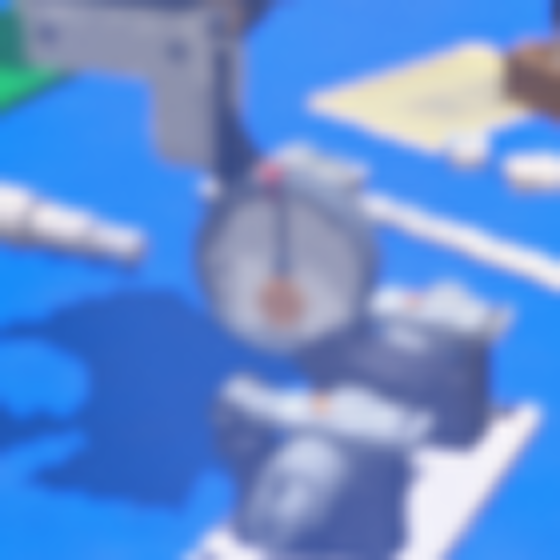

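The mark is at (272,172), slightly left of the pointer line, which runs from (283,200) to the weight at (282,300). That is a slight overshoot, and I'll put a number on it.

```bash
cat > m.py <<'E'
from h import *
def run(fn,mk,wt,t,a,yaw,hm=3):
    s=cam('scene'); f=np.load(fn) if isinstance(fn,str) else fn
    w=f[...,2]-f[...,1]   # red excess over green
    def cen(p,h):
        x,y=p; v,u=np.mgrid[y-h:y+h+1,x-h:x+h+1]; W=w[y-h:y+h+1,x-h:x+h+1]; W=np.clip(W-.35*W.max(),0,None); return (u*W).sum()/W.sum(),(v*W).sum()/W.sum(),W.max()
    m=cen(mk,hm); b=cen(wt,4); print('mark px',m,'weight px',b)
    ex=np.array([np.cos(yaw),np.sin(yaw),0]);ey=np.array([-ex[1],ex[0],0]);ez=np.array([0,0,1.])
    up=np.cos(a)*ez+np.sin(a)*ey
    ctr=np.array([*t[:2],t[2]+19])-69*up
    def onp(p,off):
        o,d=ray(s,*p[:2]); C=ctr-off*ex; x=o+d*(((C-o)@ex)/(d@ex)); q=x-C; return np.array([q@ey,q@ez])
    for om,ow in [(10,10),(11,13),(10.5,12)]:
        M,B=onp(m,om),onp(b,ow); 
        print('M',M,'B',B,'chord tilt (mark left +)',np.arctan2(M[0]-B[0],M[1]-B[1]), 'M-B',M-B)
E
python3 - <<'E'
from m import *
run('f0.npy',(363,236),(357,252),[468.1,-210,120.7],0,.742)
run('f2.npy',(319,176),(320,192),[503.5,126.5,151.7],.55,.69)
E
```

```text
mark px (np.float64(363.68017456359104), np.float64(235.64089775561098), np.float64(32.28333333333334)) weight px (np.float64(356.8782196074312), np.float64(251.98058167428346), np.float64(20.258333333333326))
M [-16.13394946  39.66909117] B [ -0.32459538 -13.61547754] chord tilt (mark left +) -0.28842346754719467 M-B [-15.80935407  53.28456871]
M [-16.31491174  40.26735034] B [ -0.92302123 -11.63350884] chord tilt (mark left +) -0.28830089182866003 M-B [-15.39189051  51.90085918]
M [-16.2244306   39.96822075] B [ -0.72354595 -12.29416508] chord tilt (mark left +) -0.28833217254632093 M-B [-15.50088465  52.26238583]
mark px (np.float64(318.4029436860068), np.float64(176.20157849829351), np.float64(32.743750000000006)) weight px (np.float64(319.7182096403978), np.float64(192.16166794185153), np.float64(19.825000000000003))
M [ 0.84312538 43.28687897] B [ -3.81403353 -13.17666809] chord tilt (mark left +) 0.08229452522085218 M-B [ 4.65715891 56.46354706]
M [ 0.4588384  43.71629473] B [ -4.9540225 -11.7323605] chord tilt (mark left +) 0.09731100796151335 M-B [ 5.4128609  55.44865523]
M [ 0.65098189 43.50158685] B [ -4.57402618 -12.21379636] chord tilt (mark left +) 0.09350686539239848 M-B [ 5.22500807 55.71538321]
```

Overshoot is about 0.09 rad: the upright view gives a mark of about 0.46, and the lean is 0.555. I'll rock back and measure again.

```bash
python3 -m pendant '[{"linear":[2.2,-2.7,2.0],"twist":0},{"linear":[4.4,-5.4,4.0],"twist":0},{"linear":[6.6,-8.0,5.8],"twist":0},{"linear":[6.6,-8.0,5.8],"twist":0},{"linear":[6.6,-8.0,5.8],"twist":0},{"linear":[6.6,-8.0,5.8],"twist":0},{"linear":[6.6,-8.0,5.8],"twist":0},{"linear":[6.6,-8.0,5.8],"twist":0},{"linear":[6.6,-8.0,5.8],"twist":0},{"linear":[6.6,-8.0,5.8],"twist":0}]' 255
python3 - <<'E'
from m import *
F=[cam('scene')['frame'].astype(float) for _ in range(8)]
f=np.mean(F,0); np.save('f3.npy',f); o=bot.get_obs(); t=o['tool_pos'];print(t,o['contact_force'],o['moment'])
a=np.arcsin(np.hypot(t[0]-550.6,t[1]-69.7)/139.7); print('lean',a,'by z',np.arccos((t[2]+19-52)/139.7))
w=f[...,2]-f[...,1]; k=w[168:182,312:332]; y,x=np.unravel_index(k.argmax(),k.shape); k2=w[185:200,312:332]; y2,x2=np.unravel_index(k2.argmax(),k2.shape)
run(f,(312+x,168+y),(312+x2,185+y2),t,a,.69)
cv2.imwrite('pics/g3.png',cv2.resize(f[165:205,300:340].astype(np.uint8),(600,600),interpolation=cv2.INTER_CUBIC))
# dark pointer column per row
g=f.sum(2)
for v in range(177,191): 
    r=g[v,314:330]; d=np.clip(np.median(r)-r,0,None); i=d[2:-2].argmax()+2; d=d[i-2:i+3]; print(v,round(314+i-2+(d*np.arange(5)).sum()/d.sum(),2),end=' ')
E
```

```text
time: 14.75
tool_pos: [510.3, 117.9, 157.4]
tcp_rot: [-3.141, 0.0, 0.69]
contact_force: [-1.7, 2.8, -1.7]
grip_width: 17.9
[510.33250385 117.94341323 157.39639717] [-2.40451946  2.21042962 -2.2378309 ] [ 0.57675481  0.74300941 -0.06881085]
lean 0.4665670349858048 by z 0.47245490630835724
mark px (np.float64(320.6758817921831), np.float64(175.72211630123928), np.float64(18.85)) weight px (np.float64(321.11990807118156), np.float64(191.79360293497513), np.float64(19.25625))
M [-1.23994152 43.28640308] B [ -2.93653451 -13.84648272] chord tilt (mark left +) 0.029686835043106753 M-B [ 1.69659299 57.1328858 ]
M [-1.61691605 43.71322129] B [ -4.06276811 -12.40809201] chord tilt (mark left +) 0.04355395788126874 M-B [ 2.44585206 56.12131331]
M [-1.42842878 43.49981219] B [ -3.68735691 -12.88755558] chord tilt (mark left +) 0.04003947954232168 M-B [ 2.25892813 56.38736777]
177 316.43 178 316.05 179 315.05 180 321.14 181 321.15 182 321.12 183 321.15 184 321.2 185 321.1 186 321.06 187 321.05 188 321.02 189 320.97 190 320.77
```

View pics/g3.png

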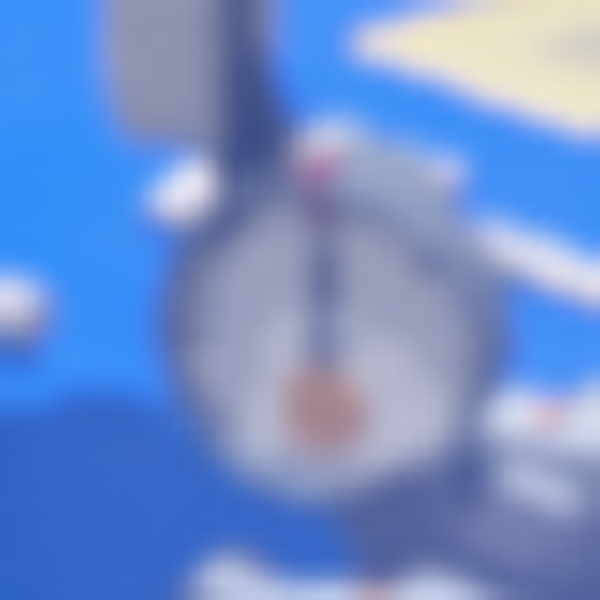

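The pointer is nearly on the mark: the mark column is 320.7 against 321.15 for the pointer, and it still reads about 0.05 high. The chord fit from both views gives a mark of about 0.42. I'll rock back to 0.425, then press radially.

```bash
python3 -m pendant '[{"linear":[1.8,-2.2,1.3],"twist":0},{"linear":[3.6,-4.4,2.7],"twist":0},{"linear":[3.6,-4.4,2.7],"twist":0},{"linear":[3.9,-4.7,1.8],"twist":0},{"linear":[4.1,-5.0,0.9],"twist":0},{"linear":[4.1,-5.0,0.9],"twist":0},{"linear":[4.1,-5.0,0.9],"twist":0},{"linear":[4.1,-5.0,0.9],"twist":0},{"linear":[4.1,-5.0,0.9],"twist":0},{"linear":[4.1,-5.0,0.9],"twist":0},{"linear":[4.1,-5.0,0.9],"twist":0},{"linear":[4.1,-5.0,0.9],"twist":0}]' 255
python3 - <<'E'
from m import *
F=[cam('scene')['frame'].astype(float) for _ in range(8)]
f=np.mean(F,0); np.save('f4.npy',f); o=bot.get_obs(); t=o['tool_pos'];print(t,o['contact_force'],o['moment'])
a=np.arcsin(np.hypot(t[0]-550.6,t[1]-69.7)/139.7); print('lean',a,'by z',np.arccos((t[2]+19-52)/139.7))
w=f[...,2]-f[...,1]; k=w[168:182,312:332]; y,x=np.unravel_index(k.argmax(),k.shape); k2=w[185:200,312:332]; y2,x2=np.unravel_index(k2.argmax(),k2.shape)
run(f,(312+x,168+y),(312+x2,185+y2),t,a,.69)
g=f.sum(2)
for v in range(179,190): 
    r=g[v,317:328]; d=np.clip(np.median(r)-r,0,None); i=d[2:-2].argmax()+2; d=d[i-2:i+3]; print(v,round(317+i-2+(d*np.arange(5)).sum()/d.sum(),2),end=' ')
print()
for v in range(172,182): print(v,w[v,314:330].round().astype(int))
# slope of image vertical at pointer
ex=np.array([np.cos(.69),np.sin(.69),0]); ey=np.array([-ex[1],ex[0],0]); s=cam('scene')
C=np.array([*t[:2],t[2]+19])-69*(np.cos(a)*np.array([0,0,1])+np.sin(a)*ey)
for off,h in [(12,-19),(12,0),(12,29),(10,30),(10,37)]: print(off,h,proj(s,C-off*ex+[0,0,h]))
E
```

```text
time: 16.7
tool_pos: [514.6, 113.4, 160.1]
tcp_rot: [3.141, -0.002, 0.69]
contact_force: [-6.1, 2.5, 9.3]
grip_width: 17.9
[514.63164979 113.3828103  160.1356867 ] [-5.47593022  2.57905229  9.88576347] [ 0.29089314  1.32363498 -0.12082407]
lean 0.4170330340677356 by z 0.42736226470685423
mark px (np.float64(322.22580109579945), np.float64(175.4358293209364), np.float64(23.2375)) weight px (np.float64(322.09096948397047), np.float64(191.34508400480027), np.float64(19.58125))
M [-3.30662092 43.60333388] B [ -3.05147572 -13.14133399] chord tilt (mark left +) -0.004496342872042123 M-B [-0.2551452  56.74466787]
M [-3.67863364 44.02852067] B [ -4.16821893 -11.70897036] chord tilt (mark left +) 0.00878354378410546 M-B [ 0.48958528 55.73749103]
M [-3.49262728 43.81592727] B [ -3.79597119 -12.1864249 ] chord tilt (mark left +) 0.005416575015287144 M-B [ 0.30334391 56.00235218]
179 322.44 180 322.15 181 322.02 182 322.04 183 322.06 184 322.19 185 322.16 186 322.06 187 321.98 188 321.88 189 321.69 
172 [ -6  -6  -8 -13 -16 -19 -29 -42 -51 -59 -70 -79 -81 -83 -83 -80]
173 [-11  -8  -9 -14 -16 -16 -17 -20 -23 -31 -46 -58 -66 -72 -77 -81]
174 [-21 -13 -11 -14 -17 -15  -8   2   8  -1 -19 -32 -41 -48 -57 -65]
175 [-16 -13 -13 -15 -16 -14  -3  19  36  26   0 -15 -20 -25 -32 -36]
176 [ -3  -6 -13 -15 -14 -12  -5  14  31  24   2 -10 -14 -14 -16 -16]
177 [  2  -4 -12 -13 -12 -11  -8   2  13   7  -6 -12 -14 -13 -13 -13]
178 [  1  -6 -10 -10  -9  -8  -6   1   9   3  -8 -12 -13 -13 -14 -15]
179 [ -5  -8  -8  -8  -7  -6  -5  -1   2   0  -6  -8 -10 -12 -13 -14]
180 [-10  -8  -6  -6  -5  -5  -5  -6  -6  -5  -5  -6  -7  -9 -11 -13]
181 [ -9  -8  -6  -6  -4  -4  -5  -7  -8  -7  -6  -4  -5  -6  -9 -11]
12 -19 [321.0127713 193.0515284]
12 0 [321.02628244 187.80535814]
12 29 [321.0472449  179.67022659]
10 30 [321.2636004 179.1698945]
10 37 [321.2692226  177.18353315]
```

The pointer column (322.1) and the mark column (322.15) now agree within about 0.01 rad, with roughly 14 N of contact. One last look will check the keyway, the straps and the seating.

```bash
python3 -m pendant '[{"linear":[0,0,0],"twist":0},{"linear":[0,0,0],"twist":0},{"linear":[0,0,0],"twist":0},{"linear":[0,0,0],"twist":0},{"linear":[0,0,0],"twist":0},{"linear":[0,0,0],"twist":0},{"linear":[0,0,0],"twist":0},{"linear":[0,0,0],"twist":0}]' 255
python3 - <<'E'
from h import *
c=cam('top','top9.png'); s=cam('scene','scene9.png')
t0=cv2.imread('pics/top0.png')
R=lambda im,b,sz: cv2.resize(im[b[0]:b[1],b[2]:b[3]],sz,interpolation=cv2.INTER_CUBIC)
I=np.zeros((600,800,3),np.uint8)
I[:300,:400]=R(c['frame'],(190,220,330,370),(400,300)); I[300:,:400]=R(t0,(190,220,330,370),(400,300)); I[:,400:]=R(s['frame'],(155,245,285,345),(400,600))
cv2.imwrite('pics/fin.png',I)
E
```

```text
time: 18.2
tool_pos: [514.6, 113.4, 160.1]
tcp_rot: [3.141, -0.002, 0.69]
contact_force: [-6.4, 3.2, 9.8]
grip_width: 17.9
```

View pics/fin.png

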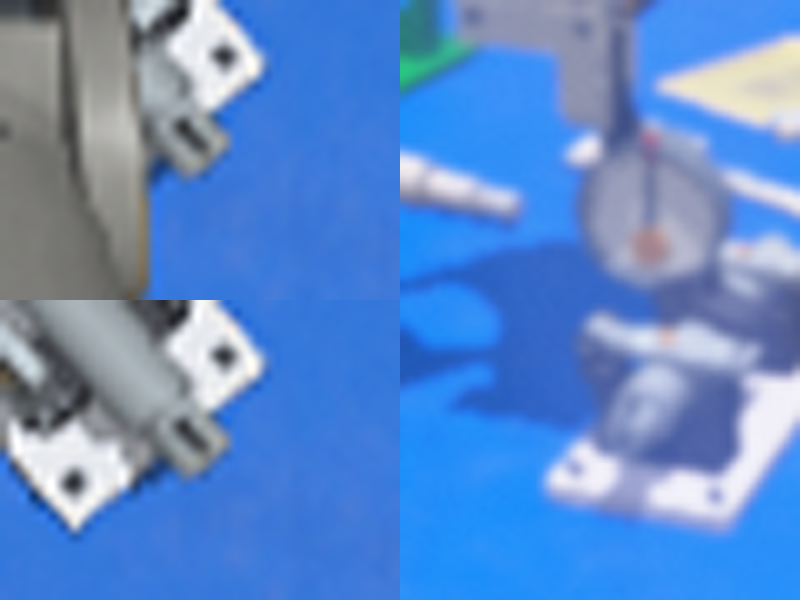

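The keyway has not moved: (190,132) now against (190,432) at the start, which is the same pixel in the panel below. Pointer and mark line up at (650,140–240), and the straps are flat. I'm handing in.

```bash
python3 -c "
from plant import bot
print(bot.close_job()); o=bot.get_obs(); print(o['time'],o['tool_pos'],o['contact_force'],o['grip_width'])"
```

```text
the job is handed in; nothing more can be done
None
the job is handed in; nothing more can be done
```

The job is done and handed in at about 18 s of the 64 s allowed. Both straps are folded flat, and the gauge is seated on the shaft, rocked to the red mark, and still gripped and pressed there.

- **Straps:** I folded both in one push with the open fingers. Contact came at 74.8 mm, against 75 mm for closed straps, and the last pictures show both flat.
- **Gauge and mark:** I gripped the gauge by its stem, stood it on the shaft between the blocks, and rocked it to a lean of about 0.42 rad. I overshot to about 0.55 first and rocked back. In the last measurement the pointer and the mark were at the same picture column within about 0.1 pixel, or about 0.01 rad. Parallax adds perhaps 0.02 rad of uncertainty.
- **Hold:** The gauge presses on the shaft with about 14 N, and the grip was steady at 17.9 mm over the last second.
- **Shaft:** The keyway sits at the same picture position as at the start, so the shaft did not visibly turn.
- **Other items:** I did not touch the hammer, micrometer or ball pen, but I did not measure them again at the end.
- **Checks that disagreed:** My first estimate of the mark, from the upright view, was about 0.46–0.57 rad because the mark's radius was unclear. I relied on the direct comparison of pointer and mark instead. The two lean readings from the arm's pose were 0.417 and 0.427 rad.

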